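# Load the label roll and hold the tension slide for threading

### The job

Put the new roll of labels onto the upright spindle of the labeller: lower it, without dropping it, until it sits flat on the platter, and let go of it. Then take the black pull knob of the spring-loaded tension slide, draw the slide out against its spring until its pointer stands over the red mark, and finish while still holding it there, so that a colleague can thread the labels; it springs back if you let go. Leave the red mark and the other things on the bench where they are.

Things in the scene. Friction and masses are not known exactly. Their poses are not given: they have to be found in the camera images.
- label_roll: the new roll of white labels on a brown cardboard core, standing on its flat end, axis upright: diameter 58 mm, 50 mm tall, bore 26 mm right through, about 0.12 kg. Origin: centre of its underside; z up along its axis; it stays this way up on the spindle
- labeller: the labelling machine, fixed: deck -142..142 mm in x, -162..162 mm in y, 45 mm above the table; white control cabinet behind it (x to 273 mm, 90 mm high). Origin: under the middle of the deck, on the table; -x is the operator's (robot's) side, +y the side with the platter. The tension slide, a blue carriage on two rods, runs along x; fixed rollers up to 107 mm above the table stand along the front
- spindle_seat (a point): point on the spindle axis at the top of the grey platter (platter diameter 104 mm, top 53 mm above the table), where the roll's underside must rest; axes as the labeller's, z up. The steel spindle is 20 mm in diameter, with a cone on its last 8 mm, 8 mm wide at the top
- spindle_tip (a point): top of the spindle, 58 mm above spindle_seat
- dancer (a joint): travel of the spring-loaded tension slide in m: 0 at rest (the spring keeps it there), growing as the slide is drawn out along the labeller's -x, end stop at 0.085. The spring pulls back with 4.5 N at rest and 13 N more per 100 mm of travel
- pull_knob: upright black knob on the slide's blue carriage, moving with it: grip 22 mm in diameter, 8 to 49 mm above its origin. Origin: on its axis at the carriage top, 81 mm above the table; it can revolve stiffly. Beside it: the slide's white roller, 22 mm in diameter, 65 mm to +y, top 125 mm above the table; pointer, scale and red mark from 26 mm to -y, all below 96 mm
- knob_grip (a point): the point to pinch: on the knob's axis, 30 mm above its origin (111 mm above the table)
- pointer (a point): tip of the slide's thin black pointer, which moves with the slide over the white scale bar on the knob's -y side
- red_mark (a point): centre of the red mark, a clamp 12 mm wide (along the labeller's x) set on the white scale bar, with a white centre line. The pointer stands over it when both have the same x in the labeller's frame, within half the clamp's width (6 mm). It lies 45 to 70 mm out from the pointer's rest position and differs from start to start; it is not to be moved
- bearing_carton: bystander: green carton 66 x 66 x 30 mm; origin: centre of its underside
- ball_bearing: bystander: bare steel ball bearing, diameter 62 mm, 16 mm tall, lying flat; origin: centre of its underside
- empty_core: bystander: empty brown cardboard tube, standing, diameter 52 mm, 60 mm tall; origin: centre of its underside
There are look-alikes about, which are no part of the job. Several things look just like the label_roll: the one meant starts farthest to the robot's left.

How it is judged:
By the outcome, as a careful person would: the job done as asked, in the order asked, and still so for the second after the job is handed in, while the arm keeps its last pose, push and grip.
It also fails if it takes over 72 s, if anything falls off the work surface, if the arm or the gripper's body presses on something with over 40 N, if the wrist force passes 120 N, or if a joint passes its speed limit or range.

### The arm

A 6-joint arm with a two-finger parallel gripper is mounted at the origin on the work surface. World frame = base frame: x ahead of the robot, y to its left, z up, the work surface at z = 0. Lengths are in m, angles in rad, forces in N, time in s.
With the tool pointing down it reaches from about 0.35 to 0.775 m from the base axis. Payload 5.5 kg.
Tool frame: the origin (TCP) lies on the centre line of the jaws, within the pads' length; the fingertips stand 11 mm ahead of it and the grasp point (between the pads) lies 8 mm behind it (env.nose_length is the distance from the TCP to the fingertips, in m); x points along the fingers, z is the direction in which the jaws open and shut, and the axes are right-handed (so a half turn about x gives the same grasp; the last joint's range is limited). The gripper opens to 85 mm and grips with 20 to 120 N. Pads are 22 mm wide; open, the fingers measure 114 mm over their backs; the gripper's body (76 mm by 85 mm) begins 54 mm behind the grasp point. The pads swing forward as they close: fully open they stand 13 mm farther back than shut.
Start: joints at [-1.395, 0.313, 0.046, 1.304, 0, 1.431], TCP at [0.179, -0.547, 0.242] pointing down, gripper open.
Joint ranges: [-2.76, 2.76], [-0.86, 1.69], [-1.03, 1.26], [-2.2, 2.34], [-1.47, 1.5], [-3.14, 3.14]. Speed limits (rad/s): [2.57, 2.57, 3.14, 3.14, 3.14, 3.14].

### API

Orientations are given as a unit quaternion [w, x, y, z].
In Python, from workcell import env gives the robot as it stands. The module is installed in compiled form; this text tells all that it offers.
- The arm moves only by the tool step_arm, never from a script. Its argument "moves" is a list that holds one entry, the list of rows, each a list of 7 numbers: the turn, a rotation vector about the tool's x, y, z in rad, then the shift along the tool's x, y, z in m, then the opening, from 0 (shut) to 1 (fully open). In form: [[[rx, ry, rz, tx, ty, tz, grip], ...]]. A call has 1 to 12 rows; each row is the pose to reach, as a shift and turn from the pose measured when the call began, along the tool's axes at that moment; what a row does not reach only later rows make up. A row lasts 1/10 s, in which the tool goes at most 50 mm and 8.59 degrees, less where a joint would pass 70% of its speed; a pose out of reach is approached as far as the arm can. A call with a gripper value outside its range is refused whole. The fingers move at their own pace and stop on an object; "force" is the grip in N (left out, the last holds). Time passes only in rows, so rows that repeat a pose let the fingers close. It gives the time, the measured TCP pose, the force and the opening at its end, in the units of the state.
- env.get_state(): the state, without advancing time (a new reading comes with each control period).
- env.read_camera(name): name is "scene" or "top" or "wrist"; returns (picture, depth): 384x512x3 uint8, red, green, blue; 384x512 float32, m along the optical axis (not along the pixel's ray), 0 where there is no reading.
- env.get_calibration(name): a dict with "mtx" (3x3 intrinsics, pixels), "distortion" ([k1, k2, p1, p2, k3] as OpenCV has them; the pictures are not rectified), "camera_from_world" (4x4, takes a point from world to camera coordinates); the wrist camera has in their place "T_tool_cam" (4x4, takes a point from camera to tool coordinates, whose origin is the TCP and whose axes are the tool frame's). Camera axes: x right, y down, z forward; pixel columns grow to the right and rows downward; lengths in m; the calibration is good to about 2 mm. A picture is of the moment at which its call begins: read the wrist's pose just before it. get_calibration takes no time and is no camera call.
- env.hand_in(): hands the job in, once; it reports no verdict.
Trained networks look in the newest picture that a camera, given by its name, has taken for a name from the list of things; names that differ only in an ending like _2 or _b are one class to them, and where a whole thing is asked for, a point or a joint stands for the part that bears it (a point fixed in the world has none). Each returns a list of dicts, best first, with "confidence" (0 to 1); they miss things now and then, are a little off and sometimes report something else, mostly with a low value. They report only what shows in the picture. A call takes as long as a camera call. They do not tell look-alikes from the thing itself.
- env.boxes_of(camera, thing): "uv" ([column, row] in pixels, amid what is visible of it).
- env.silhouettes(camera, thing): "mask" (384x512 bool, what is visible of it) and "uv" ([column, row] in pixels, amid what is visible of it).
The state is a dict: "clock": time; "joint_pos": joint angles; "qvel": joint speeds; "tau": joint torques, N m; "tcp_pos": TCP position; "orientation": TCP orientation; "wrist_force": force on the tool from outside, world axes, zero at the start; "ft_torque": the same for the moment, N m; "finger_gap": finger opening in m.
Only numpy, scipy, OpenCV 4.12 (cv2) and the standard library are available. Lean on these libraries where they do the work, as an engineer would, in place of code of your own. Each camera call takes 0.05 s, during which the arm holds its last target.

## Working session

There is one attempt and no reset: what is moved stays moved. The work goes in short steps, Python scripts to look and compute and a tool call to move; the robot and the scene stay as the last step left them, time stands still between calls to the robot, and variables do not carry over. Pictures are saved under pics/ and viewed, and the job is handed in when it is done.

Besides the shell and the picture viewer there is one more tool, called after "Request:" as name(argument=value, ...) on one line, values as JSON. step_arm: Moves the arm, as the interface text tells. Its arguments: {"type":"object","properties":{"moves":{"type":"array","items":{"type":"array","items":{"type":"array","items":{"type":"number"}}}},"force":{"type":"number"}},"required":["moves"]}

```bash
mkdir -p pics; cat > h.py <<'E'
import numpy as np, cv2
from workcell import env
from scipy.spatial.transform import Rotation as R
def save(n,p): cv2.imwrite('pics/'+n+'.png',cv2.cvtColor(p,cv2.COLOR_RGB2BGR))
def cam_T(name,st=None):
    c=env.get_calibration(name)
    if 'T_tool_cam' in c:
        q=st['orientation']; T=np.eye(4); T[:3,:3]=R.from_quat([q[1],q[2],q[3],q[0]]).as_matrix(); T[:3,3]=st['tcp_pos']
        return c, T@np.array(c['T_tool_cam'])
    return c, np.linalg.inv(np.array(c['camera_from_world']))
def cloud(name,depth,st=None):
    c,T=cam_T(name,st); h,w=depth.shape
    u,v=np.meshgrid(np.arange(w),np.arange(h))
    n=cv2.undistortPoints(np.stack([u.ravel(),v.ravel()],1).astype(np.float64)[:,None],np.array(c['mtx']),np.array(c['distortion'])).reshape(h,w,2)
    P=np.dstack([n[...,0]*depth,n[...,1]*depth,depth])
    W=P@T[:3,:3].T+T[:3,3]; W[depth<=0]=np.nan
    return W
E
python3 - <<'E'
from h import *
for n in ['scene','top']:
    p,d=env.read_camera(n); save(n,p); np.save(n+'_d.npy',d); np.save(n+'_p.npy',p)
    W=cloud(n,d)
    for t in ['label_roll','labeller','spindle_seat','spindle_tip','pull_knob','knob_grip','pointer','red_mark','bearing_carton','ball_bearing','empty_core']:
        try:
            for b in env.boxes_of(n,t):
                u,v=np.round(b['uv']).astype(int); print(n,t,round(b['confidence'],2),u,v,np.round(W[v,u],3))
        except Exception as e: print(n,t,e)
s=env.get_state(); print(s)
E
```

```text
scene label_roll 0.82 134 325 [ 0.463 -0.618  0.046]
scene label_roll 0.73 178 322 [ 0.54  -0.545  0.008]
scene label_roll 0.59 138 290 [ 0.396 -0.524  0.013]
scene label_roll 0.38 288 178 [ 0.593 -0.027  0.077]
scene labeller 0.55 186 232 [ 0.413 -0.313  0.033]
scene spindle_seat 0.9 311 186 [ 0.666 -0.021  0.074]
scene spindle_tip 0.59 308 185 [ 0.659 -0.028  0.082]
scene pull_knob 0.58 283 176 [ 0.59  -0.057  0.113]
scene knob_grip 0.4 286 175 [ 0.596 -0.05   0.115]
scene knob_grip 0.32 287 178 [ 0.599 -0.047  0.1  ]
scene pointer 0.83 285 176 [ 0.596 -0.056  0.116]
scene red_mark 0.65 304 183 [ 0.644 -0.024  0.079]
scene red_mark 0.44 290 176 [ 0.596 -0.02   0.08 ]
scene bearing_carton 0.81 185 234 [ 0.413 -0.319  0.03 ]
scene ball_bearing 0.83 234 261 [ 0.575 -0.321  0.014]
scene empty_core 0.5 306 102 [0.482 0.349 0.057]
top label_roll 0.83 371 230 [ 0.414 -0.536  0.01 ]
top label_roll 0.83 392 217 [ 0.458 -0.616 -0.003]
top label_roll 0.63 348 207 [ 0.497 -0.46   0.006]
top label_roll 0.52 373 188 [ 0.559 -0.54   0.043]
top labeller 0.95 208 171 [0.63  0.029 0.045]
top spindle
[... 428 characters left out ...]
036 0.039]
{'clock': 1.2, 'joint_pos': array([-1.39459255e+00,  3.13188560e-01,  4.61240403e-02,  1.30358673e+00,
        2.47788205e-05,  1.43124123e+00]), 'qvel': array([ 1.11302515e-03, -8.52549889e-05, -5.16406590e-04,  2.48289284e-04,
       -1.83360856e-03,  1.24344999e-03]), 'tau': array([ 2.00282005e-05, -4.80476618e+01,  2.98813963e+01,  5.02964176e-04,
       -1.00288926e-04, -7.23338360e-06]), 'tcp_pos': array([ 0.17859179, -0.54662272,  0.24233955]), 'orientation': array([ 0.57243665,  0.41513997,  0.57235063, -0.41519856]), 'wrist_force': array([-0.09708474,  0.78198764, -0.60813143]), 'ft_torque': array([-0.03666929,  0.02102897,  0.0322106 ]), 'finger_gap': 0.0855647562887252}
```

```bash
python3 - <<'E'
import numpy as np,cv2
for n,(x0,x1,y0,y1) in dict(scene=(90,410,60,360),top=(90,420,100,260)).items():
    p=np.load(n+'_p.npy')[y0:y1,x0:x1]
    s=min(800/(x1-x0),600/(y1-y0)); p=cv2.resize(p,None,fx=s,fy=s,interpolation=cv2.INTER_CUBIC); print(s)
    cv2.imwrite(f'pics/{n}_c.png',p[...,::-1])
E
```

```text
2.0
2.4242424242424243
```

View pics/scene_c.png

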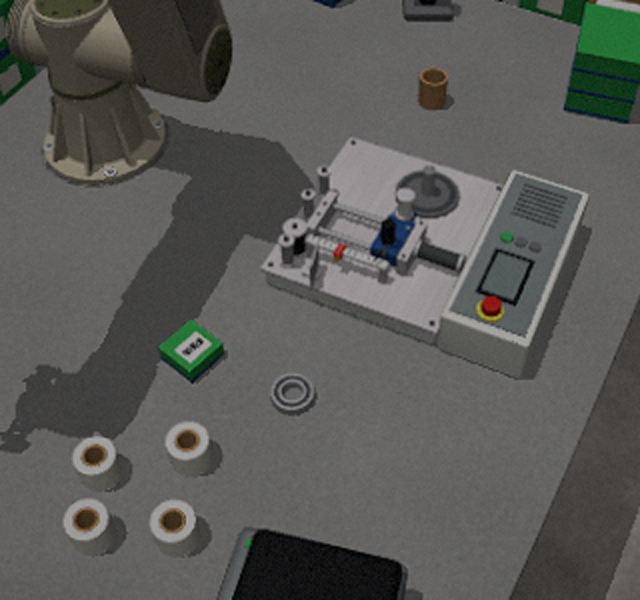

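View pics/top_c.png

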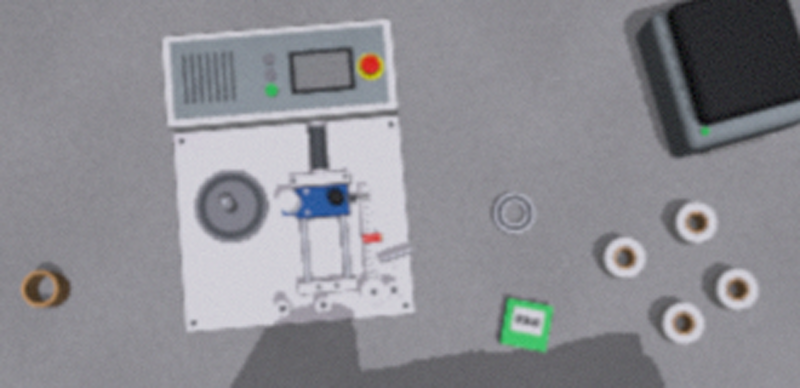

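Four label-roll look-alikes (top picture): (348,207), (373,191), (394,219), (371,233). The one meant is farthest to the robot's left (largest y): (348,207), at y≈-0.46; the others are at about -0.54 to -0.62. I'll confirm this in a crop and measure.

```bash
cat >> h.py <<'E'
from scipy.optimize import least_squares
def circ(P):
    f=lambda q:np.hypot(P[:,0]-q[0],P[:,1]-q[1])-q[2]
    r=least_squares(f,[*P.mean(0)[:2],.03],loss='soft_l1',f_scale=.002); return r.x
E
python3 - <<'E'
from h import *
for n in ['top','scene']:
    W=cloud(n,np.load(n+'_d.npy'))
    x,y,z=W[...,0],W[...,1],W[...,2]
    for c in [(.497,-.46),(.55,-.54),(.46,-.61),(.41,-.53)]:
        m=(np.hypot(x-c[0],y-c[1])<.045)&(z>.042)&(z<.06)
        print(n,c,m.sum(),np.round([x[m].mean(),y[m].mean(),np.median(z[m])],4))
    m=(abs(x-.66)<.25)&(abs(y-.03)<.2)&(z>.1)&(z<.16)
    k,lab,st,ce=cv2.connectedComponentsWithStats(m.astype(np.uint8))
    for i in range(1,k): print(n,'tall',st[i,4],ce[i].round(),np.round(W[lab==i].mean(0),3),W[lab==i][:,2].max().round(3))
p=np.load('top_p.npy')[180:250,320:420]; save('rolls',cv2.resize(p,None,fx=8,fy=8,interpolation=cv2.INTER_CUBIC))
E
```

```text
top (0.497, -0.46) 187 [ 0.4995 -0.4466  0.0494]
top (0.55, -0.54) 186 [ 0.5476 -0.5491  0.0492]
top (0.46, -0.61) 193 [ 0.452  -0.6021  0.049 ]
top (0.41, -0.53) 187 [ 0.4058 -0.525   0.049 ]
top tall 1 [219. 117.] [ 0.805 -0.017  0.1  ] 0.1
top tall 56 [242. 126.] [ 0.77  -0.094  0.107] 0.117
top tall 1 [199. 125.] [0.779 0.051 0.1  ] 0.1
top tall 1 [203. 124.] [0.782 0.037 0.1  ] 0.1
top tall 1 [239. 131.] [ 0.756 -0.083  0.101] 0.101
top tall 1 [244. 132.] [ 0.752 -0.1    0.101] 0.101
top tall 1 [180. 134.] [0.75  0.115 0.1  ] 0.1
top tall 1 [224. 134.] [ 0.746 -0.033  0.104] 0.104
top tall 1 [240. 135.] [ 0.742 -0.086  0.1  ] 0.1
top tall 1 [203. 137.] [0.737 0.038 0.104] 0.104
top tall 59 [208. 182.] [0.583 0.021 0.125] 0.131
top tall 41 [228. 181.] [ 0.586 -0.045  0.125] 0.133
top tall 27 [182. 183.] [0.584 0.107 0.107] 0.115
top tall 1 [251. 205.] [ 0.506 -0.118  0.101] 0.101
top tall 3 [246. 215.] [ 0.473 -0.1    0.102] 0.103
top tall 1 [240. 216.] [ 0.471 -0.081  0.101] 0.101
top tall 7 [252. 218.] [ 0.463 -0.121  0.103] 0.109
top tall 3 [239. 219.] [ 0.461 -0.078  0.101] 0
[... 810 characters left out ...]
15  0.0482]
scene tall 22 [304. 145.] [0.587 0.099 0.105] 0.112
scene tall 4 [252. 144.] [0.44  0.025 0.102] 0.103
scene tall 1 [251. 147.] [0.444 0.015 0.101] 0.101
scene tall 7 [244. 155.] [ 0.442 -0.026  0.103] 0.104
scene tall 77 [292. 159.] [0.586 0.014 0.116] 0.128
scene tall 69 [284. 174.] [ 0.59  -0.052  0.119] 0.13
scene tall 6 [237. 172.] [ 0.458 -0.098  0.103] 0.107
scene tall 1 [242. 171.] [ 0.469 -0.086  0.101] 0.101
scene tall 1 [232. 172.] [ 0.445 -0.104  0.101] 0.101
scene tall 1 [239. 174.] [ 0.467 -0.1    0.1  ] 0.1
scene tall 1 [242. 175.] [ 0.477 -0.1    0.1  ] 0.1
scene tall 4 [233. 178.] [ 0.461 -0.122  0.102] 0.102
scene tall 73 [335. 212.] [ 0.771 -0.1    0.106] 0.111
```

View pics/rolls.png

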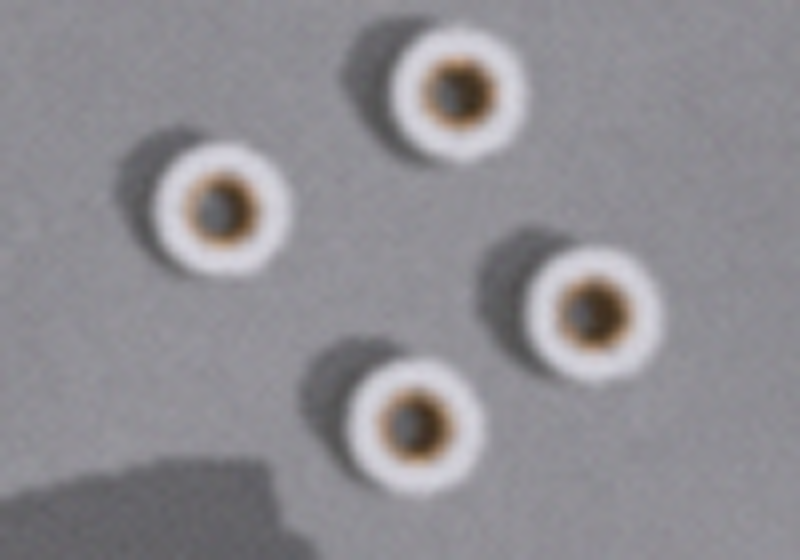

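The crop confirms it: the roll at top pixel (348,206) is the leftmost and stands at about (0.500,-0.45). I'll move above it for a wrist view.

```bash
cat >> h.py <<'E'
def toolR(st):
    q=st['orientation']; return R.from_quat([q[1],q[2],q[3],q[0]]).as_matrix()
def plan(pos,psi):
    """tool x down, tool z (jaw axis) horizontal at angle psi (rad, mod pi)"""
    st=env.get_state(); R0=toolR(st); best=None
    for k in (0,np.pi):
        z=np.array([np.cos(psi+k),np.sin(psi+k),0]); x=np.array([0,0,-1.]); y=np.cross(z,x)
        rv=R.from_matrix(R0.T@np.stack([x,y,z],1)).as_rotvec()
        if best is None or np.linalg.norm(rv)<np.linalg.norm(best): best=rv
    sh=R0.T@(np.array(pos)-st['tcp_pos'])
    print('rot',best.round(4),'shift',sh.round(4),'q6',st['joint_pos'][5].round(3),'gap',round(st['finger_gap'],4),'F',np.round(st['wrist_force'],1),'t',st['clock'])
E
python3 - <<'E'
from h import *
st=env.get_state(); print(toolR(st).round(3)); print(np.array(env.get_calibration('wrist')['T_tool_cam']).round(3),env.get_calibration('wrist')['mtx'])
plan([.5,-.45,.25],np.radians(3)); 
E
```

```text
[[ 0.     0.951  0.311]
 [-0.     0.311 -0.951]
 [-1.     0.     0.   ]]
[[-0.    -0.325  0.946 -0.132]
 [ 0.    -0.946 -0.325  0.083]
 [ 1.     0.     0.    -0.001]
 [ 0.     0.     0.     1.   ]] [[269.86834679   0.         255.76902273]
 [  0.         269.86834679 192.48345109]
 [  0.           0.           1.        ]]
rot [-1.3074e+00  1.0000e-04  1.0000e-04] shift [-0.0077  0.3355  0.008 ] q6 1.431 gap 0.0856 F [-0.1  0.8 -0.6] t 1.2
```

Request:
step_arm(moves=[[[-1.307,0,0,-0.008,0.335,0.008,1],[-1.307,0,0,-0.008,0.335,0.008,1],[-1.307,0,0,-0.008,0.335,0.008,1],[-1.307,0,0,-0.008,0.335,0.008,1],[-1.307,0,0,-0.008,0.335,0.008,1],[-1.307,0,0,-0.008,0.335,0.008,1],[-1.307,0,0,-0.008,0.335,0.008,1],[-1.307,0,0,-0.008,0.335,0.008,1],[-1.307,0,0,-0.008,0.335,0.008,1],[-1.307,0,0,-0.008,0.335,0.008,1],[-1.307,0,0,-0.008,0.335,0.008,1]]])

```text
clock: 2.3
tcp_pos: [0.4994, -0.4502, 0.2502]
orientation: [0.707, -0.017, 0.707, 0.017]
wrist_force: [1.0, 0.8, 1.3]
finger_gap: 0.0856
```

```bash
python3 - <<'E'
from h import *
st=env.get_state(); p,d=env.read_camera('wrist'); save('w1',p)
for s in env.silhouettes('wrist','label_roll'): print(s['confidence'],s['uv'])
W=cloud('wrist',d,st); x,y,z=W[...,0],W[...,1],W[...,2]
m=(np.hypot(x-.5,y+.45)<.05)&(z>.04)&(z<.06); Q=W[m]
print(m.sum(),Q.mean(0),np.median(Q[:,2]))
r=np.hypot(*(Q[:,:2]-Q[:,:2].mean(0)).T)
mm=m.astype(np.uint8); ed=(mm-cv2.erode(mm,np.ones((3,3),np.uint8))).astype(bool)
E_=W[ed]; c0=(Q.min(0)+Q.max(0))/2; rr=np.hypot(E_[:,0]-c0[0],E_[:,1]-c0[1]); print(c0,circ(E_[rr>.022]),circ(E_[rr<.018]))
print(st['tcp_pos'],st['clock'],st['joint_pos'].round(2))
plan([.5,-.45,.025],np.radians(3)); 
E
```

```text
0.89 [186.6, 217.0]
0.72 [258.3, 167.6]
0.7 [218.4, 262.7]
0.6 [283.5, 236.1]
1329 [ 0.49606222 -0.44801411  0.04965819] 0.049994471685588016
[ 0.49630365 -0.44883707  0.04617   ] [ 0.49620403 -0.4491374   0.02775197] [ 0.49614381 -0.4489708   0.01342714]
[ 0.49944747 -0.4501939   0.25021383] 2.3 [-0.85  0.51  0.37  1.42 -0.    0.67]
rot [-0.0027  0.      0.0001] shift [0.2254 0.0004 0.0008] q6 0.668 gap 0.0853 F [-0.5  0.6  0.7] t 2.4
```

View pics/w1.png

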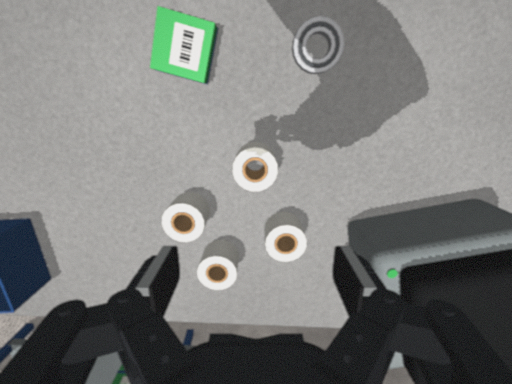

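Roll at wrist pixel (256,169), nearest the top edge (+y, robot's left), centre measured (0.496,-0.449). Descending with a 28 mm TCP height, then gripping.

Request:
step_arm(moves=[[[0,0,0,0.05,0.001,-0.003,1],[0,0,0,0.1,0.001,-0.003,1],[0,0,0,0.14,0.001,-0.003,1],[0,0,0,0.17,0.001,-0.003,1],[0,0,0,0.195,0.001,-0.003,1],[0,0,0,0.21,0.001,-0.003,1],[0,0,0,0.222,0.001,-0.003,1],[0,0,0,0.222,0.001,-0.003,1]]])

```text
clock: 3.2
tcp_pos: [0.4951, -0.4488, 0.0267]
orientation: [0.706, -0.016, 0.708, 0.018]
wrist_force: [-0.3, 1.5, 1.0]
finger_gap: 0.0855
```

Request:
step_arm(moves=[[[0,0,0,0,0,0,0.5],[0,0,0,0,0,0,0.5],[0,0,0,0,0,0,0.5],[0,0,0,0,0,0,0.5],[0,0,0,0,0,0,0.5],[0,0,0,0,0,0,0.5],[0,0,0,0,0,0,0.5],[0,0,0,0,0,0,0.5]]], force=30)

```text
clock: 4.0
tcp_pos: [0.4957, -0.4497, 0.0281]
orientation: [0.707, -0.017, 0.707, 0.017]
wrist_force: [-0.7, -0.3, 5.7]
finger_gap: 0.0568
```

Request:
step_arm(moves=[[[0,0,0,-0.02,0,0,0.3],[0,0,0,-0.05,0,0,0.3],[0,0,0,-0.1,0,0,0.3],[0,0,0,-0.14,0,0,0.3],[0,0,0,-0.18,0,0,0.3],[0,0,0,-0.2,0,0,0.3],[0,0,0,-0.2,0,0,0.3]]])

```text
clock: 4.7
tcp_pos: [0.497, -0.451, 0.2323]
orientation: [0.708, -0.019, 0.705, 0.015]
wrist_force: [0.7, 0.5, -0.1]
finger_gap: 0.0572
```

```bash
python3 - <<'E'
from h import *
st=env.get_state(); p,d=env.read_camera('wrist'); save('w2',p)
plan([.585,-.03,.23],np.radians(3)); 
E
```

```text
rot [-0.004   0.0016  0.0023] shift [-0.0013  0.4155  0.1089] q6 0.666 gap 0.057 F [ 0.5  0.2 -1.3] t 4.75
```

View pics/w2.png

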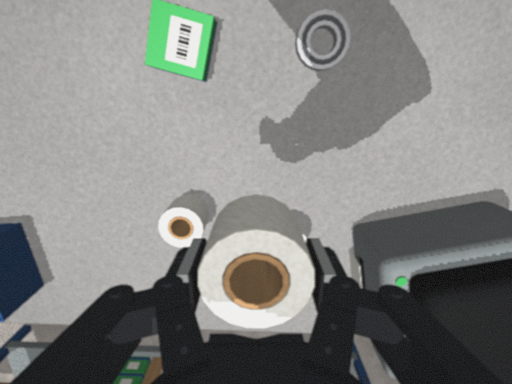

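The roll is held between the pads (pixel (256,280)), axis upright. Moving to where the wrist camera can see the spindle.

Request:
step_arm(moves=[[[0,0,0,0,0.03,0.01,0.3],[0,0,0,0,0.07,0.02,0.3],[0,0,0,0,0.12,0.03,0.3],[0,0,0,0,0.165,0.045,0.3],[0,0,0,0,0.21,0.06,0.3],[0,0,0,0,0.255,0.07,0.3],[0,0,0,0,0.3,0.08,0.3],[0,0,0,0,0.345,0.095,0.3],[0,0,0,0,0.385,0.105,0.3],[0,0,0,0,0.405,0.109,0.3],[0,0,0,0,0.415,0.109,0.3],[0,0,0,0,0.415,0.109,0.3]]])

```text
clock: 5.95
tcp_pos: [0.5841, -0.0293, 0.2269]
orientation: [0.706, -0.018, 0.707, 0.017]
wrist_force: [0.4, 0.0, -1.1]
finger_gap: 0.0572
```

```bash
cat > look.py <<'E'
from h import *
import sys
n=sys.argv[1]
st=env.get_state(); p,d=env.read_camera('wrist'); save(n,p); np.savez(n+'.npz',p=p,d=d,pos=st['tcp_pos'],q=st['orientation'])
W=cloud('wrist',d,st); x,y,z=W[...,0],W[...,1],W[...,2]
def edge(m):
    mm=m.astype(np.uint8); return (mm-cv2.erode(mm,np.ones((3,3),np.uint8))).astype(bool)
m=(np.hypot(x-.585,y-.105)<.03)&(z>.075)&(z<.13); print('spindle',m.sum(),W[m].mean(0).round(4),W[m][:,2].max())
t=m&(z>.105); print('tip',t.sum(),W[t].mean(0).round(4), circ(W[m&(z<.1)]))
m=(np.hypot(x-.585,y-.105)<.07)&(z>.049)&(z<.058); e=W[edge(m)]; e=e[np.hypot(e[:,0]-.585,e[:,1]-.105)>.04]
print('platter',m.sum(),np.median(z[m]), circ(e))
T=np.linalg.inv(np.vstack([np.c_[toolR(st),st['tcp_pos']],[0,0,0,1]]))
L=W@T[:3,:3].T+T[:3,3]
m=(np.hypot(L[...,1],L[...,2])<.04)&(L[...,0]>-.04)&(L[...,0]<-.005)
Q=L[m]; print('roll top in tool',m.sum(),np.median(Q[:,0]),Q.mean(0).round(4))
print(st['tcp_pos'],st['clock'])
E
python3 look.py w3
```

```text
spindle 617 [0.5808 0.1044 0.1042] 0.11284309691637018
tip 379 [0.5808 0.1059 0.1084] [ -15.21439534 -219.22476975  219.89077723]
platter 7902 0.05336708119711617 [0.58100864 0.10598987 0.05056271]
roll top in tool 12075 -0.021702834934532095 [-0.0207  0.0051 -0.0009]
[ 0.58406071 -0.02927712  0.22690024] 5.95
```

View pics/w3.png

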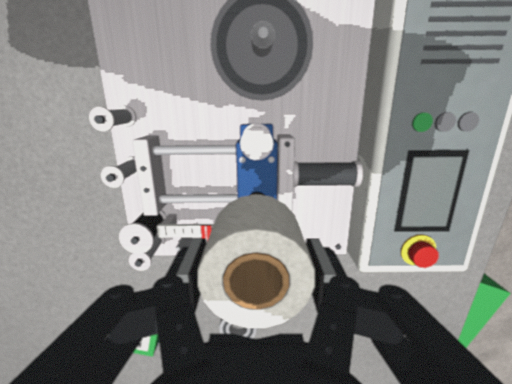

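Platter at wrist pixel (262,45) with its spindle at (263,35). The held roll is at (256,280) and the red mark at (207,231). Fitting the roll's offset in the tool frame.

```bash
python3 - <<'E'
from h import *
f=np.load('w3.npz'); st=dict(tcp_pos=f['pos'],orientation=f['q']); W=cloud('wrist',f['d'],st)
L=(W-st['tcp_pos'])@toolR(st)
for tol in (.002,.003,.004):
    m=(np.hypot(L[...,1],L[...,2])<.036)&(abs(L[...,0]+.0217)<tol)
    mm=m.astype(np.uint8); e=L[(mm-cv2.erode(mm,np.ones((3,3),np.uint8))).astype(bool)]
    r=np.hypot(e[:,1],e[:,2]); 
    print(m.sum(),circ(e[r>.023][:,1:]),circ(e[r<.018][:,1:]))
q=L[280:300,205:215]; 
# tilt: plane fit
m=(np.hypot(L[...,1],L[...,2])<.027)&(abs(L[...,0]+.0217)<.004)
P=L[m]; A=np.c_[P[:,1:],np.ones(len(P))]; print(np.linalg.lstsq(A,P[:,0],rcond=None)[0])
plan([.581,.106,.19],np.radians(3.4))
E
```

```text
7753 [ 0.00077815 -0.00128638  0.02847832] [ 0.00131999 -0.00118073  0.01399825]
8074 [ 0.00090214 -0.00124046  0.02864907] [ 0.00086472 -0.00112253  0.01350155]
8362 [ 0.00090451 -0.00124242  0.02869127] [ 0.00086909 -0.00112868  0.01350167]
[-0.00418493 -0.0001306  -0.02176353]
rot [-0.0104 -0.0008  0.0023] shift [0.0371 0.1366 0.0034] q6 1.334 gap 0.0568 F [-0.3 -1.1 -0.8] t 6.0
```

Request:
step_arm(moves=[[[0,0,0,0,0.04,-0.002,0.3],[0,0,0,0,0.085,-0.003,0.3],[0,0,0,0,0.12,-0.004,0.3],[0,0,0,0.02,0.135,0.003,0.3],[-0.01,0,0,0.04,0.1355,0.0045,0.3],[-0.01,0,0,0.062,0.1355,0.0045,0.3],[-0.01,0,0,0.062,0.1355,0.0045,0.3],[-0.01,0,0,0.062,0.1355,0.0045,0.3]]])

```text
clock: 6.8
tcp_pos: [0.5819, 0.1035, 0.1647]
orientation: [0.706, -0.021, 0.708, 0.019]
wrist_force: [0.5, 0.9, -0.6]
finger_gap: 0.0569
```

```bash
python3 - <<'E'
from h import *
plan([.5822,.1051,.13],np.radians(3.4))
print(env.get_state()['tcp_pos'])
plan([.5822,.1051,.0813],np.radians(3.4))
p,d=env.read_camera('scene'); save('s2',cv2.resize(p[100:200,240:373],None,fx=6,fy=6,interpolation=cv2.INTER_CUBIC))
p,d=env.read_camera('wrist'); save('w4',p)
E
```

```text
rot [-0.0024 -0.0024  0.0024] shift [0.0347 0.0016 0.0005] q6 1.555 gap 0.0569 F [ 0.5  0.9 -0.6] t 6.8
[0.58188558 0.10353281 0.16471914]
rot [-0.0024 -0.0024  0.0024] shift [0.0834 0.0017 0.0006] q6 1.555 gap 0.0569 F [ 0.5  0.9 -0.6] t 6.8
```

View pics/s2.png

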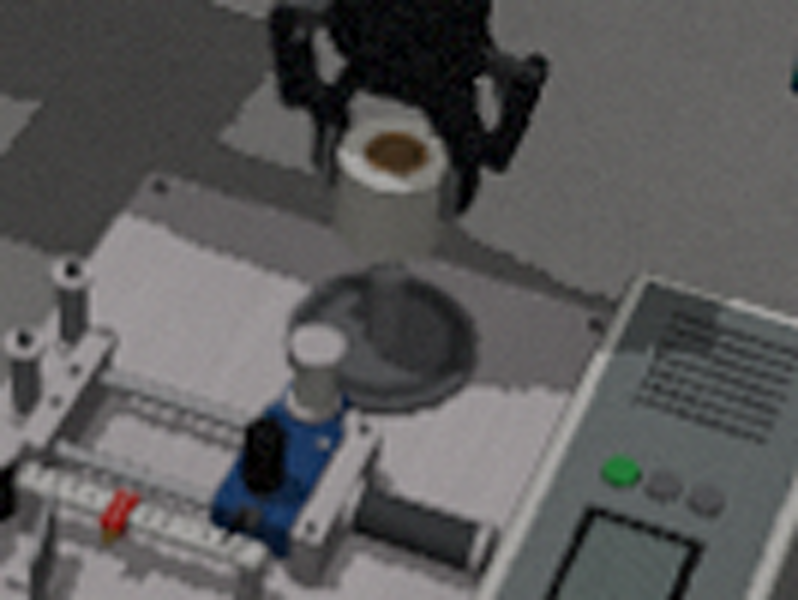

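View pics/w4.png

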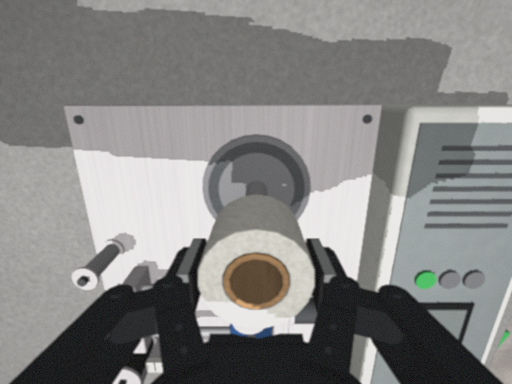

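The scene view shows the roll centred above the spindle. Lowering part-way while watching the force.

Request:
step_arm(moves=[[[0,0,0,0.01,0.0016,0.0005,0.3],[0,0,0,0.02,0.0016,0.0005,0.3],[0,0,0,0.026,0.0016,0.0005,0.3],[0,0,0,0.032,0.0016,0.0005,0.3],[0,0,0,0.038,0.0016,0.0005,0.3],[0,0,0,0.038,0.0016,0.0005,0.3]]])

```text
clock: 7.5
tcp_pos: [0.5827, 0.1055, 0.127]
orientation: [0.706, -0.021, 0.707, 0.019]
wrist_force: [-1.4, -0.2, -1.2]
finger_gap: 0.0571
```

```bash
python3 - <<'E'
from h import *
print(env.get_state()['tcp_pos'])
plan([.5822,.1051,.0813],np.radians(3.4))
p,d=env.read_camera('wrist'); save('w5',p)
plan([.5822,.1051,.0813],np.radians(3.4))
E
```

```text
[0.58268168 0.10548331 0.12699425]
rot [-0.0018 -0.0011  0.0024] shift [ 0.0457 -0.0002 -0.0005] q6 1.558 gap 0.0571 F [-1.4 -0.2 -1.2] t 7.5
rot [-0.0019 -0.0004  0.0024] shift [ 0.0463 -0.0003 -0.0008] q6 1.558 gap 0.0566 F [ 0.7 -0.4 -1.2] t 7.55
```

View pics/w5.png

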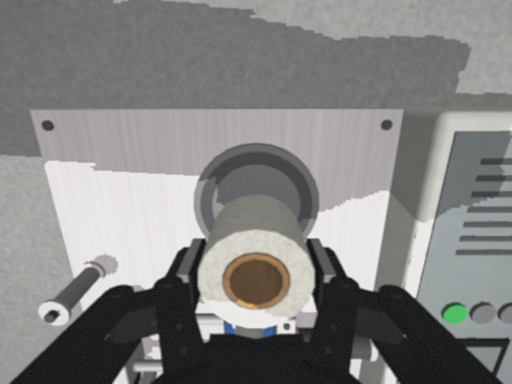

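The spindle is inside the bore (12 mm of overlap) with no contact force. Lowering on.

Request:
step_arm(moves=[[[0,0,0,0.008,0,-0.0005,0.3],[0,0,0,0.016,0,-0.0005,0.3],[0,0,0,0.024,0,-0.0005,0.3],[0,0,0,0.032,0,-0.0005,0.3],[0,0,0,0.038,0,-0.0005,0.3],[0,0,0,0.042,0,-0.0005,0.3],[0,0,0,0.042,0,-0.0005,0.3]]])

```text
clock: 8.25
tcp_pos: [0.582, 0.1054, 0.0848]
orientation: [0.706, -0.021, 0.707, 0.019]
wrist_force: [-0.3, 0.2, -0.4]
finger_gap: 0.0571
```

Request:
step_arm(moves=[[[0,0,0,0.001,0,0,0.3],[0,0,0,0.002,0,0,0.3],[0,0,0,0.003,0,0,0.3],[0,0,0,0.003,0,0,0.3]]])

```text
clock: 8.65
tcp_pos: [0.5821, 0.1053, 0.0818]
orientation: [0.706, -0.021, 0.707, 0.019]
wrist_force: [0.5, 0.4, -1.4]
finger_gap: 0.0572
```

```bash
python3 look.py w6|tail -2;  python3 - <<'E'
from h import *
p,d=env.read_camera('scene'); save('s3',cv2.resize(p[100:200,240:373],None,fx=6,fy=6,interpolation=cv2.INTER_CUBIC))
E
```

```text
roll top in tool 12787 -0.02185128011057212 [-0.0216  0.0058 -0.0009]
[0.58207216 0.10534604 0.08183762] 8.65
```

View pics/s3.png

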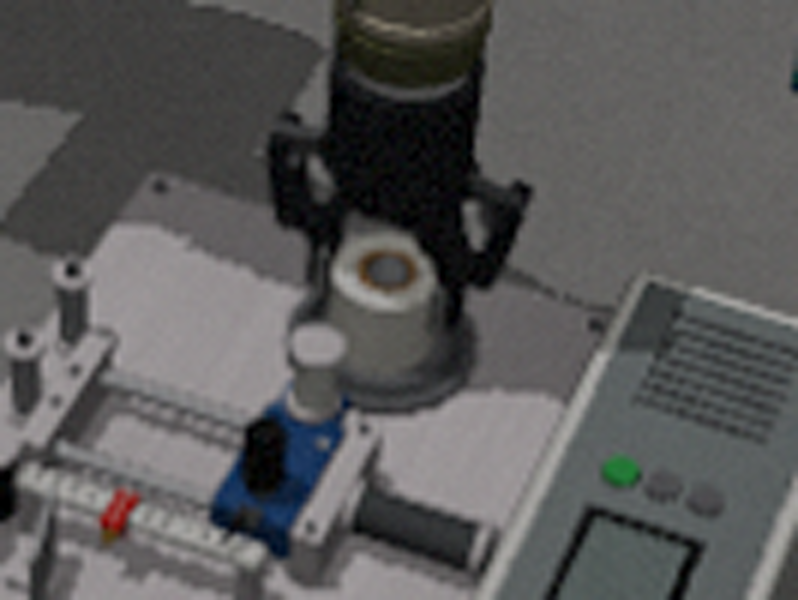

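View pics/w6.png

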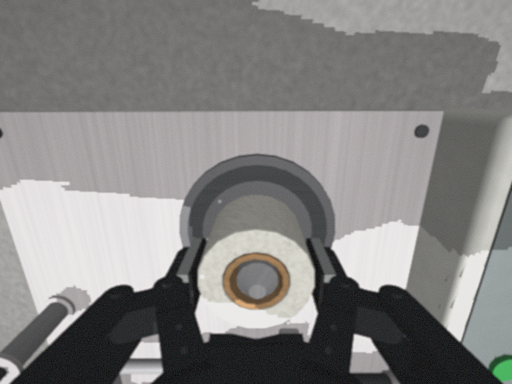

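Request:
step_arm(moves=[[[0,0,0,0.0005,0,0,0.3],[0,0,0,0.001,0,0,0.3],[0,0,0,0.001,0,0,0.3]]])

```text
clock: 9.05
tcp_pos: [0.5822, 0.1053, 0.0812]
orientation: [0.706, -0.021, 0.707, 0.019]
wrist_force: [-0.7, 0.5, 0.8]
finger_gap: 0.057
```

Request:
step_arm(moves=[[[0,0,0,0.0005,0,0,0.3],[0,0,0,0.001,0,0,0.3],[0,0,0,0.001,0,0,0.3]]])

```text
clock: 9.35
tcp_pos: [0.5822, 0.1052, 0.0811]
orientation: [0.707, -0.021, 0.707, 0.019]
wrist_force: [-2.8, -0.7, 6.4]
finger_gap: 0.0572
```

Force of 6.4 N at TCP z=0.081, where seating was predicted (0.0813). Releasing and rising straight up.

Request:
step_arm(moves=[[[0,0,0,0,0,0,0.8],[0,0,0,0,0,0,0.9],[0,0,0,0,0,0,1],[0,0,0,0,0,0,1],[0,0,0,0,0,0,1],[0,0,0,0,0,0,1]]])

```text
clock: 9.95
tcp_pos: [0.5822, 0.1053, 0.081]
orientation: [0.707, -0.021, 0.707, 0.019]
wrist_force: [0.2, -1.4, 0.2]
finger_gap: 0.0852
```

Request:
step_arm(moves=[[[0,0,0,-0.02,0,0,1],[0,0,0,-0.05,0,0,1],[0,0,0,-0.09,0,0,1],[0,0,0,-0.12,0,0,1],[0,0,0,-0.15,-0.03,0,1],[0,0,0,-0.15,-0.08,0,1],[0,0,0,-0.15,-0.13,0,1],[0,0,0,-0.15,-0.18,0,1],[0,0,0,-0.15,-0.21,0,1],[0,0,0,-0.15,-0.22,0,1],[0,0,0,-0.15,-0.22,0,1]]])

```text
clock: 11.05
tcp_pos: [0.5948, -0.1153, 0.2313]
orientation: [0.707, -0.02, 0.707, 0.019]
wrist_force: [-0.0, 0.9, 0.5]
finger_gap: 0.0856
```

```bash
python3 look.py w7|head -3;  python3 - <<'E'
from h import *
f=np.load('w7.npz'); st=dict(tcp_pos=f['pos'],orientation=f['q']); W=cloud('wrist',f['d'],st)
x,y,z=W[...,0],W[...,1],W[...,2]
m=(np.hypot(x-.582,y-.105)<.05)&(z>.09)&(z<.108); P=W[m]; A=np.c_[P[:,:2]-[.582,.105],np.ones(len(P))]
print('roll top',m.sum(),np.median(P[:,2]),(P.min(0)+P.max(0))/2,np.linalg.lstsq(A,P[:,2],rcond=None)[0])
m=(np.hypot(x-.588,y+.045)<.025)&(z>.12)&(z<.14); print('knob',m.sum(),W[m].mean(0),(W[m].min(0)+W[m].max(0))/2)
m=(np.hypot(x-.584,y-.02)<.025)&(z>.115)&(z<.13); print('wroller',m.sum(),W[m].mean(0),(W[m].min(0)+W[m].max(0))/2)
for t in ['pull_knob','pointer','red_mark']:
    for s in env.silhouettes('wrist',t):
        u,v=np.round(s['uv']).astype(int); print(t,s['confidence'],u,v,s['mask'].sum(),W[v,u].round(4),np.nanmean(W[s['mask']],0).round(4))
E
```

```text
look.py:8: RuntimeWarning: Mean of empty slice.
  m=(np.hypot(x-.585,y-.105)<.03)&(z>.075)&(z<.13); print('spindle',m.sum(),W[m].mean(0).round(4),W[m][:,2].max())
  ret = um.true_divide(
Traceback (most recent call last):
  File "look.py", line 8, in <module>
    m=(np.hypot(x-.585,y-.105)<.03)&(z>.075)&(z<.13); print('spindle',m.sum(),W[m].mean(0).round(4),W[m][:,2].max())
                                                                                                    ~~~~~~~~~~~~~^^
ValueError: zero-size array to reduction operation maximum which has no identity
  return _methods._mean(a, axis=axis, dtype=dtype,
  ret = ret.dtype.type(ret / rcount)
Traceback (most recent call last):
ValueError: zero-size array to reduction operation minimum which has no identity
```

View pics/w7.png

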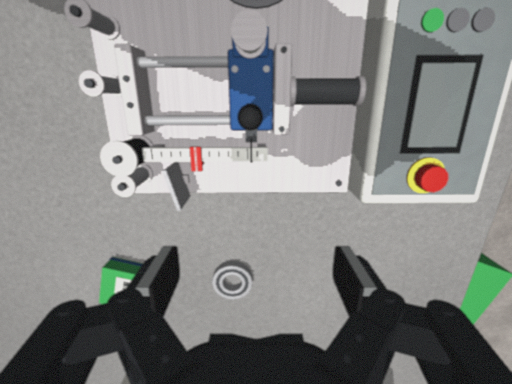

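Clear view: knob (250,118), pointer tip (251,150-160), red mark (196,158), scale along row ~155. The roll is off the top of the frame, so I'll check it with the fixed cameras.

```bash
 python3 - <<'E'
from h import *
f=np.load('w7.npz'); st=dict(tcp_pos=f['pos'],orientation=f['q']); W=cloud('wrist',f['d'],st)
x,y,z=W[...,0],W[...,1],W[...,2]
m=(np.hypot(x-.588,y+.045)<.025)&(z>.12)&(z<.14); print('knob',m.sum(),W[m].mean(0),(W[m].min(0)+W[m].max(0))/2)
m=(np.hypot(x-.584,y-.02)<.025)&(z>.115)&(z<.13); print('wroller',m.sum(),W[m].mean(0),(W[m].min(0)+W[m].max(0))/2)
for t in ['pull_knob','pointer','red_mark']:
    for s in env.silhouettes('wrist',t):
        u,v=np.round(s['uv']).astype(int); print(t,s['confidence'],u,v,s['mask'].sum(),W[v,u].round(4),np.nanmean(W[s['mask']],0).round(4))
p=f['p'].astype(int); m=(p[...,0]>130)&(p[...,1]<70)&(p[...,2]<70)&(y<-.05)&(x<.57)&(z>.05)
ys,xs=np.nonzero(m);print('red px',m.sum(),xs.min(),xs.max(),ys.min(),ys.max(),np.nanmedian(W[m],0))
save('w7c',cv2.resize(f['p'][90:200,80:300],None,fx=3.6,fy=3.6,interpolation=cv2.INTER_CUBIC))
P,d=env.read_camera('scene'); save('s4',cv2.resize(P[100:200,240:373],None,fx=6,fy=6,interpolation=cv2.INTER_CUBIC))
for n in ('scene',):
    W=cloud(n,d);x,y,z=W[...,0],W[...,1],W[...,2]
    m=(np.hypot(x-.582,y-.105)<.04)&(z>.09)&(z<.112); print(n,m.sum(),np.median(z[m]))
# cross-section heights behind carriage
f=np.load('w7.npz'); st=dict(tcp_pos=f['pos'],orientation=f['q']); W=cloud('wrist',f['d'],st)
for u in range(140,300,8): print(u,W[118,u].round(3),W[128,u].round(3))
E
```

```text
knob 545 [ 0.58418773 -0.04506537  0.12736634] [ 0.5839801  -0.0458291   0.12584522]
wroller 1193 [0.58015841 0.01930548 0.12507359] [0.58021431 0.01934731 0.12508301]
pull_knob 0.69 254 116 586 [ 0.5879 -0.0443  0.1286] [ 0.584  -0.0449  0.1249]
pull_knob 0.44 229 285 1129 [ 0.5612 -0.3133  0.0039] [ 0.5658 -0.2958  0.0134]
pointer 0.95 249 77 5165 [ 0.5809 -0.0112  0.082 ] [ 0.5822 -0.013   0.0964]
red_mark 0.54 196 161 338 [ 0.5297 -0.0952  0.0863] [ 0.529  -0.0933  0.0848]
red px 49 191 202 147 169 [ 0.53287434 -0.09458075  0.08697703]
scene 69 0.09988306252151502
140 [ 0.473 -0.055  0.082] [ 0.473 -0.065  0.083]
148 [ 0.477 -0.056  0.072] [ 0.474 -0.067  0.064]
156 [ 0.485 -0.055  0.071] [ 0.475 -0.069  0.044]
164 [ 0.494 -0.055  0.072] [ 0.485 -0.068  0.046]
172 [ 0.503 -0.054  0.072] [ 0.494 -0.067  0.046]
180 [ 0.511 -0.054  0.071] [ 0.503 -0.067  0.044]
188 [ 0.519 -0.053  0.072] [ 0.512 -0.067  0.044]
196 [ 0.527 -0.053  0.072] [ 0.521 -0.066  0.045]
204 [ 0.535 -0.053  0.07 ] [ 0.531 -0.065  0.046]
212 [ 0.544 -0.052  0.072] [ 0.54  -0.065  0.045]
220 [ 0.552 -0.051  0.072] [ 0.549 -0.064  0.046]
228 [ 0.561 -0.051  0.071] [ 0.558 -0.064  0.044]
236 [ 0.57 -0.05  0.08] [ 0.57 -0.06  0.08]
244 [ 0.58  -0.046  0.129] [ 0.58  -0.055  0.125]
252 [ 0.586 -0.046  0.129] [ 0.587 -0.054  0.127]
260 [ 0.593 -0.046  0.127] [ 0.594 -0.058  0.081]
268 [ 0.602 -0.048  0.082] [ 0.603 -0.058  0.081]
276 [ 0.61  -0.048  0.083] [ 0.611 -0.057  0.083]
284 [ 0.618 -0.047  0.083] [ 0.618 -0.057  0.085]
292 [ 0.631 -0.049  0.045] [ 0.632 -0.06   0.045]
```

View pics/w7c.png

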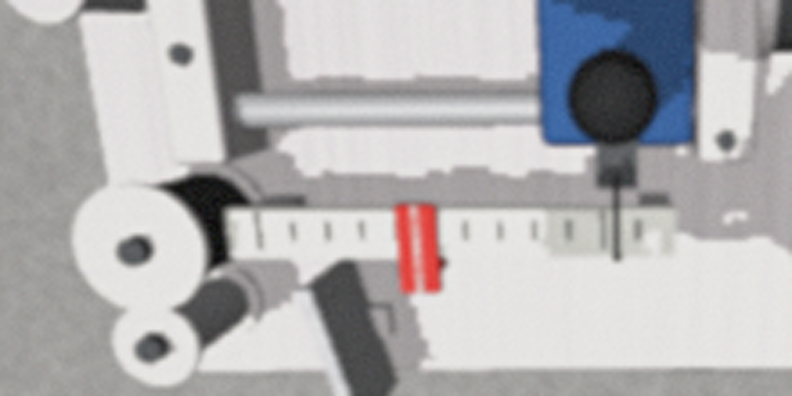

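View pics/s4.png

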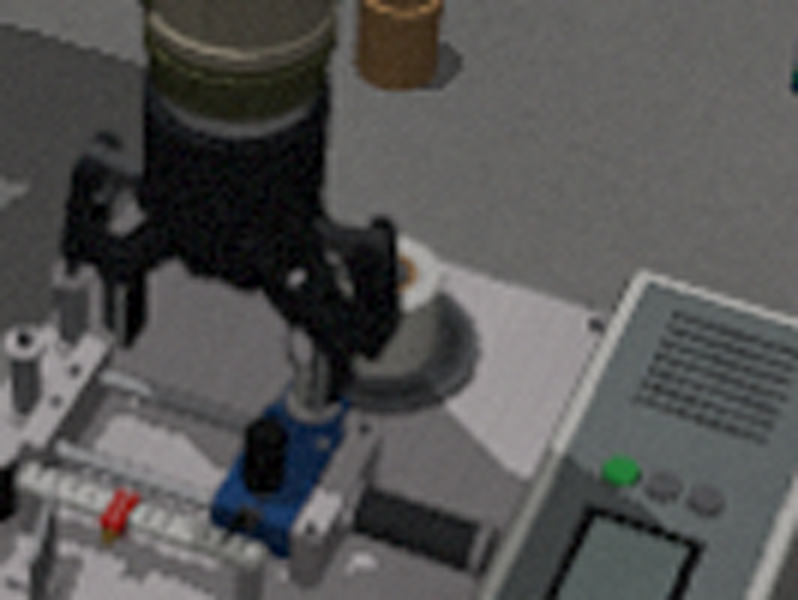

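```bash
 cat >> h.py <<'E'
def ray(name,uv,zw,st=None):
    c,T=cam_T(name,st); n=cv2.undistortPoints(np.array([[uv]],float),np.array(c['mtx']),np.array(c['distortion'])).ravel()
    d=T[:3,:3]@np.array([n[0],n[1],1]); return T[:3,3]+d*(zw-T[2,3])/d[2]
E
python3 - <<'E'
from h import *
f=np.load('w7.npz'); st=dict(tcp_pos=f['pos'],orientation=f['q']); W=cloud('wrist',f['d'],st)
print(W[154:164:2,251].round(4), W[150:168:3,196].round(4),W[155,215].round(4))
a=np.radians(3.4); ux=np.array([np.cos(a),np.sin(a)])
for zp in (.084,.088,.092):
  for zr in (.086,.09):
    A=ray('wrist',(251.2,157),zp,st)[:2];B=ray('wrist',(196,157),zr,st)[:2]; print(zp,zr,A,B,(A-B)@ux)
# labeller yaw from scale edge & deck
A=ray('wrist',(80+225/3.6,90+207/3.6),.08,st);B=ray('wrist',(80+675/3.6,90+207/3.6),.08,st); print(np.degrees(np.arctan2(*(B-A)[1::-1])))
K=np.array([.58419,-.04507]);Rr=np.array([.58018,.01933]); d=Rr-K; print(np.hypot(*d),np.degrees(np.arctan2(-d[0],d[1])))
plan([.585,-.0455,.16],np.radians(3.4)); plan([.585,-.0455,.103],np.radians(3.4))
E
```

```text
[[ 0.5867 -0.0827  0.0962]
 [ 0.5868 -0.085   0.0951]
 [ 0.5869 -0.0869  0.0954]
 [ 0.587  -0.089   0.0955]
 [ 0.5871 -0.0911  0.0952]] [[ 0.5299 -0.0837  0.0863]
 [ 0.5299 -0.0867  0.0864]
 [ 0.53   -0.0897  0.0872]
 [ 0.5299 -0.0929  0.0872]
 [ 0.5299 -0.096   0.0875]
 [ 0.5298 -0.0993  0.087 ]] [ 0.5491 -0.0882  0.0841]
0.084 0.086 [ 0.58692226 -0.08825018] [ 0.52969948 -0.09102753] 0.057286772250874224
0.084 0.09 [ 0.58692226 -0.08825018] [ 0.53055624 -0.09015889] 0.056380005550654845
0.088 0.086 [ 0.58695188 -0.08742761] [ 0.52969948 -0.09102753] 0.057365119841438696
0.088 0.09 [ 0.58695188 -0.08742761] [ 0.53055624 -0.09015889] 0.05645835314121932
0.092 0.086 [ 0.58698149 -0.08660504] [ 0.52969948 -0.09102753] 0.05744346743200317
0.092 0.09 [ 0.58698149 -0.08660504] [ 0.53055624 -0.09015889] 0.05653670073178379
3.1837911544965376
0.0645247247185139 3.5630408194087235
rot [ 0.0004 -0.0008  0.0023] shift [ 0.0715  0.0674 -0.0058] q6 1.193 gap 0.0857 F [0.3 0.4 0.3] t 11.3
rot [ 0.0004 -0.0008  0.0023] shift [ 0.1285  0.0675 -0.0058] q6 1.193 gap 0.0857 F [0.3 0.4 0.3] t 11.3
```

Travel from the pointer to the red mark is about 57 mm. Going above the knob with the jaws along the slide direction, then down.

Request:
step_arm(moves=[[[0,0,0,0.02,0.03,-0.003,0.6],[0,0,0,0.04,0.055,-0.006,0.6],[0,0,0,0.06,0.0675,-0.006,0.6],[0,0,0,0.07,0.0675,-0.006,0.6],[0,0,0,0.07,0.0675,-0.006,0.6],[0,0,0,0.07,0.0675,-0.006,0.6]]])

```text
clock: 11.9
tcp_pos: [0.5853, -0.0457, 0.1621]
orientation: [0.707, -0.022, 0.707, 0.02]
wrist_force: [-0.3, -0.2, 0.0]
finger_gap: 0.0514
```

```bash
 python3 - <<'E'
from h import *
plan([.585,-.0455,.107],np.radians(3.4))
p,d=env.read_camera('wrist'); save('w8',p)
p,d=env.read_camera('scene'); save('s5',cv2.resize(p[100:200,240:373],None,fx=6,fy=6,interpolation=cv2.INTER_CUBIC))
E
```

```text
rot [0.0005 0.     0.0027] shift [ 0.0551  0.0003 -0.0003] q6 1.298 gap 0.0514 F [-0.3 -0.2  0. ] t 11.9
```

View pics/w8.png

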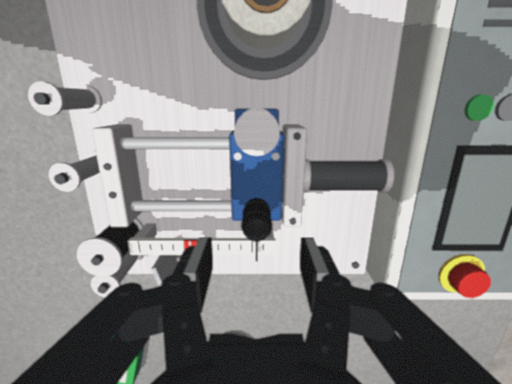

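View pics/s5.png

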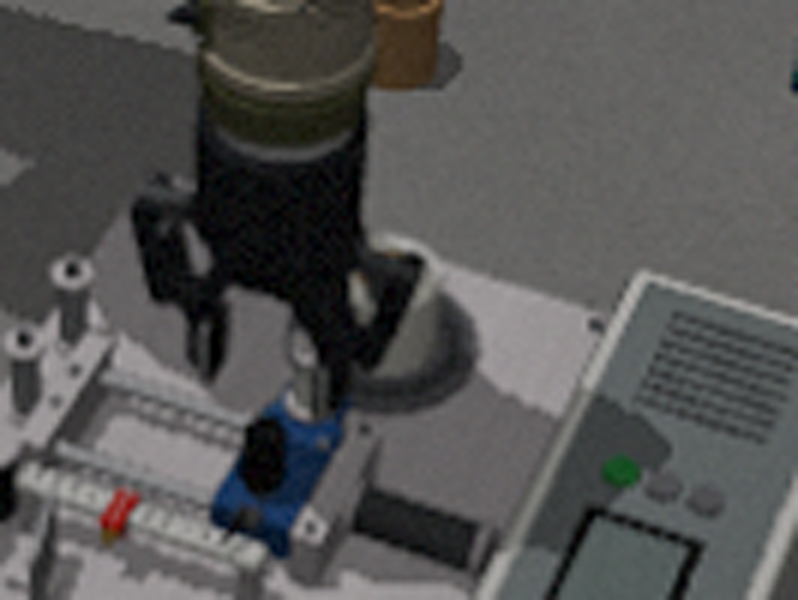

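The knob (256,218) lies centred between the fingers. Descending.

Request:
step_arm(moves=[[[0,0,0,0.015,0,0,0.6],[0,0,0,0.03,0,0,0.6],[0,0,0,0.042,0,0,0.6],[0,0,0,0.05,0,0,0.6],[0,0,0,0.055,0,0,0.6],[0,0,0,0.055,0,0,0.6]]])

```text
clock: 12.6
tcp_pos: [0.5856, -0.0465, 0.1072]
orientation: [0.707, -0.022, 0.707, 0.02]
wrist_force: [-0.3, -0.1, -0.6]
finger_gap: 0.0517
```

Request:
step_arm(moves=[[[0,0,0,0,0,0,0.1],[0,0,0,0,0,0,0.1],[0,0,0,0,0,0,0.1],[0,0,0,0,0,0,0.1],[0,0,0,0,0,0,0.1],[0,0,0,0,0,0,0.1]]], force=50)

```text
clock: 13.2
tcp_pos: [0.5858, -0.0466, 0.1079]
orientation: [0.707, -0.022, 0.706, 0.02]
wrist_force: [-1.7, -0.9, 5.3]
finger_gap: 0.0202
```

```bash
 python3 - <<'E'
from h import *
plan([.585,-.0455,.107],np.radians(3.4)); print(env.get_state()['tcp_pos'])
p,d=env.read_camera('wrist'); save('w9',p)
E
```

```text
rot [-0.0006  0.0012  0.0032] shift [ 0.0009  0.0011 -0.0007] q6 1.298 gap 0.0202 F [-1.7 -0.9  5.3] t 13.2
[ 0.58580169 -0.04656697  0.10790451]
```

View pics/w9.png

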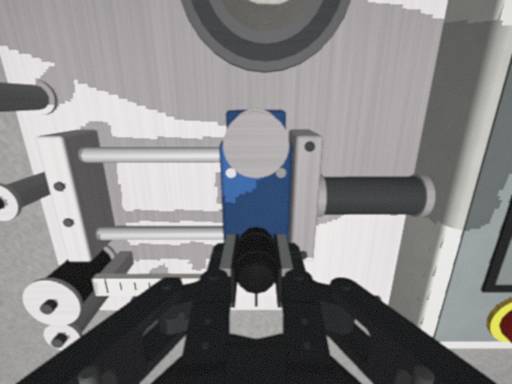

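Knob gripped (gap 20 mm). Drawing the slide out 57 mm along tool −z.

Request:
step_arm(moves=[[[0,0,0,0,0,-0.006,0.1],[0,0,0,0,0,-0.012,0.1],[0,0,0,0,0,-0.02,0.1],[0,0,0,0,0,-0.028,0.1],[0,0,0,0,0,-0.036,0.1],[0,0,0,0,0,-0.044,0.1],[0,0,0,0,0,-0.05,0.1],[0,0,0,0,0,-0.055,0.1],[0,0,0,0,0,-0.057,0.1],[0,0,0,0,0,-0.057,0.1],[0,0,0,0,0,-0.057,0.1]]])

```text
clock: 14.35
tcp_pos: [0.5326, -0.0498, 0.1081]
orientation: [0.71, -0.022, 0.704, 0.02]
wrist_force: [11.2, 2.4, -6.8]
finger_gap: 0.0205
```

```bash
cat > chk.py <<'E'
from h import *
import sys
st=env.get_state(); print(st['tcp_pos'],st['finger_gap'],st['wrist_force'].round(1),st['clock'])
k=sys.argv[1]
p,d=env.read_camera('wrist'); np.savez('wk'+k+'.npz',p=p,d=d,pos=st['tcp_pos'],q=st['orientation']); save('wk'+k,p)
P,D=env.read_camera('scene'); np.savez('sk'+k+'.npz',p=P,d=D); save('sk'+k,cv2.resize(P[130:205,220:320],None,fx=8,fy=8,interpolation=cv2.INTER_CUBIC))
P,D=env.read_camera('top'); np.savez('tk'+k+'.npz',p=P,d=D); save('tk'+k,cv2.resize(P[160:235,170:270],None,fx=8,fy=8,interpolation=cv2.INTER_CUBIC))
E
python3 chk.py 1
```

```text
[ 0.53257458 -0.04975246  0.10806234] 0.020451939944987948 [11.2  2.4 -6.8] 14.35
```

View pics/wk1.png

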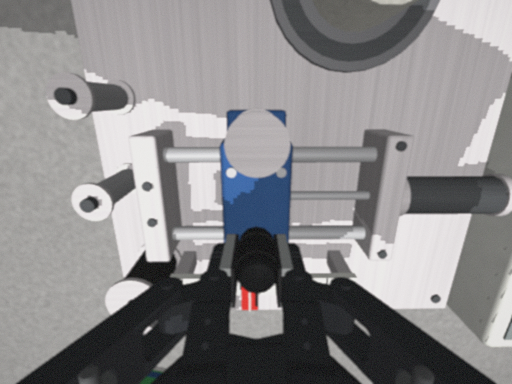

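View pics/sk1.png

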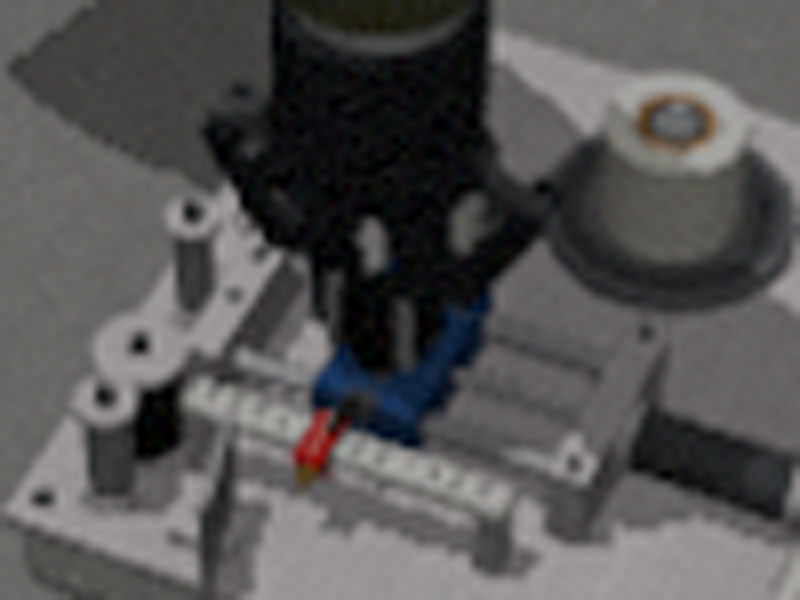

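View pics/tk1.png

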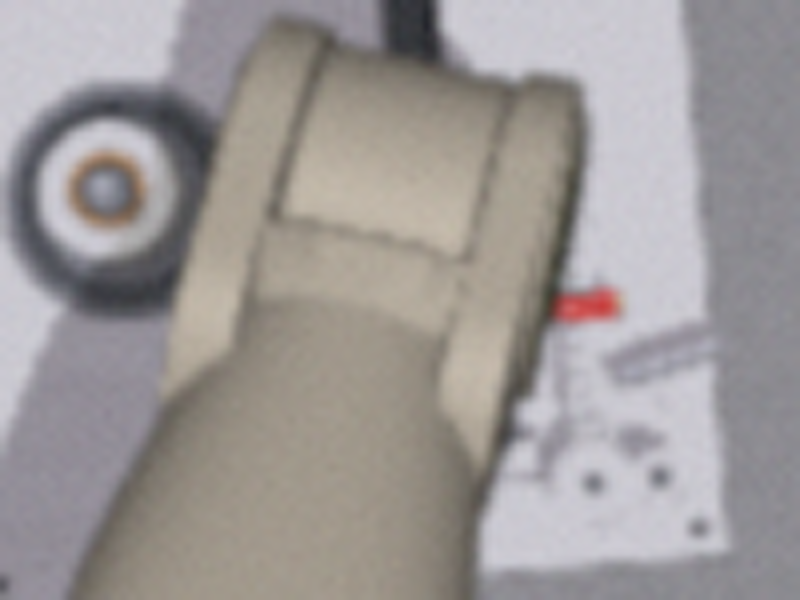

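```bash
python3 - <<'E'
from h import *
f=np.load('wk1.npz'); save('wk1c',cv2.resize(f['p'][260:320,215:295],None,fx=10,fy=10,interpolation=cv2.INTER_CUBIC))
E
```

```text
(no output)
```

View pics/wk1c.png

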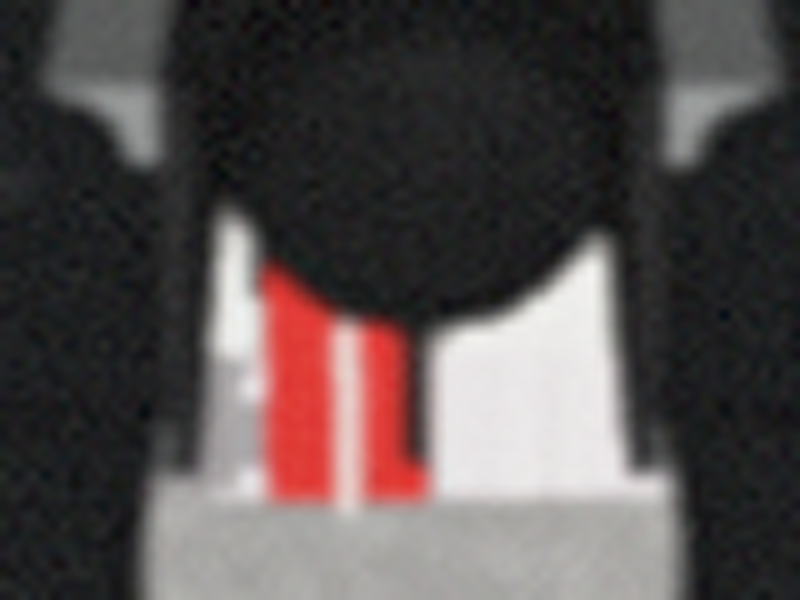

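The pointer (crop u≈417) is at the right edge of the red mark (265–430, centre line 348). About 4.5–5 mm is still missing, and the arm yields about 4 mm under the spring, so I'm pulling further with that added.

Request:
step_arm(moves=[[[0,0,0,0,0,-0.004,0.1],[0,0,0,0,0,-0.006,0.1],[0,0,0,0,0,-0.0085,0.1],[0,0,0,0,0,-0.0085,0.1],[0,0,0,0,0,-0.0085,0.1],[0,0,0,0,0,-0.0085,0.1],[0,0,0,0,0,-0.0085,0.1],[0,0,0,0,0,-0.0085,0.1]]])

```text
clock: 15.3
tcp_pos: [0.5279, -0.05, 0.1081]
orientation: [0.712, -0.022, 0.701, 0.021]
wrist_force: [11.7, 2.0, -8.6]
finger_gap: 0.02
```

```bash
python3 chk.py 2; python3 - <<'E'
from h import *
f=np.load('wk2.npz'); save('wk2c',cv2.resize(f['p'][260:320,215:295],None,fx=10,fy=10,interpolation=cv2.INTER_CUBIC))
E
```

```text
[ 0.5278534  -0.05003514  0.1080928 ] 0.019967785477645873 [11.7  2.  -8.6] 15.3
```

View pics/wk2c.png

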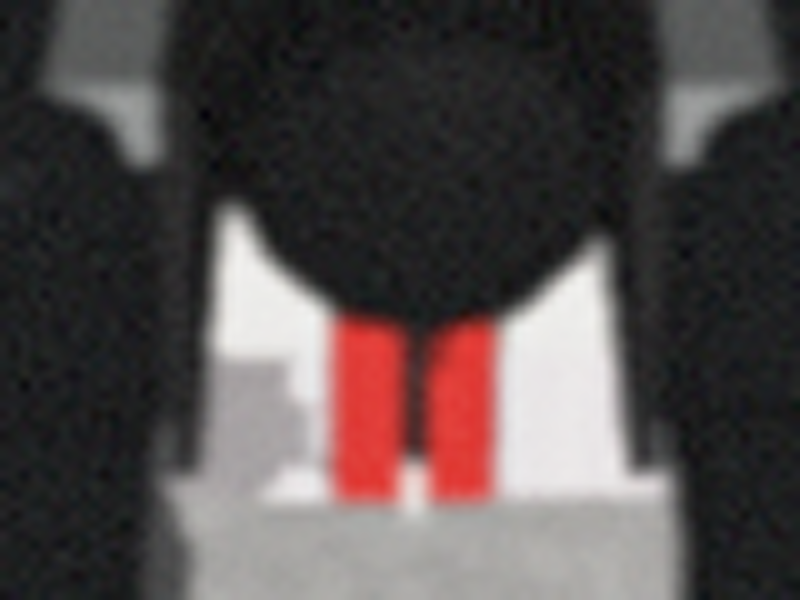

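View pics/sk2.png

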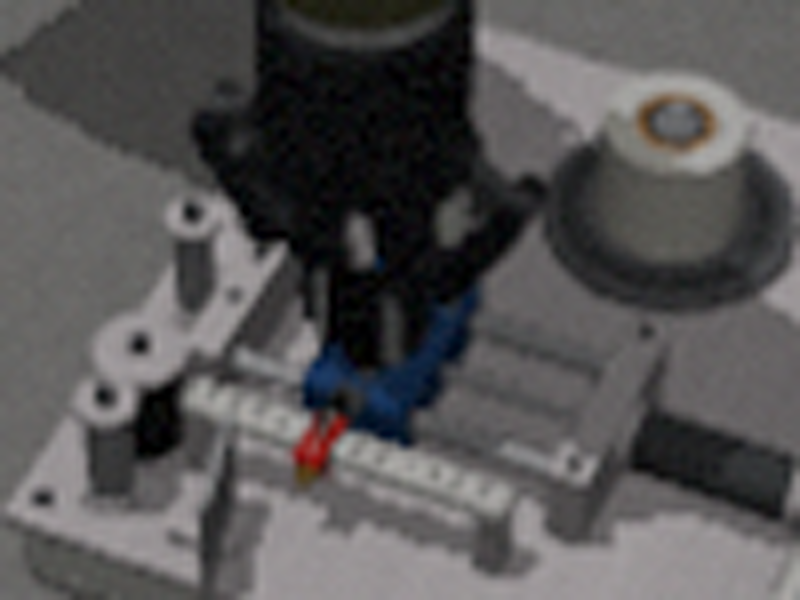

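The pointer covers the white centre line of the red mark (crop u≈415). One last check of the hold's drift and of the roll seating, then hand in.

```bash
python3 - <<'E'
from h import *
for n in ('sk2','tk2'):
    f=np.load(n+'.npz'); W=cloud({'s':'scene','t':'top'}[n[0]],f['d']); x,y,z=W[...,0],W[...,1],W[...,2]
    r=np.hypot(x-.582,y-.105); m=(r<.04)&(z>.09)&(z<.1075); pl=(r<.052)&(r>.033)&(z>.045)&(z<.06)
    P=W[m]; print(n,m.sum(),'roll top',np.median(z[m]),'platter',np.median(z[pl]),P[:,:2].mean(0).round(4), np.linalg.lstsq(np.c_[P[:,:2]-P[:,:2].mean(0),np.ones(len(P))],P[:,2],rcond=None)[0].round(3))
for i in range(3): env.read_camera('wrist'); s=env.get_state(); print(s['tcp_pos'].round(4),s['finger_gap'],s['wrist_force'].round(1),s['clock'])
E
```

```text
sk2 198 roll top 0.09954599379235696 platter 0.05047304525354712 [0.5867 0.0974] [-0.004  0.028  0.099]
tk2 210 roll top 0.10268371745844862 platter 0.05356638881319853 [0.5838 0.1058] [0.029 0.015 0.102]
[ 0.5278 -0.05    0.1081] 0.020161812368858906 [10.8  1.  -7.6] 15.5
[ 0.5278 -0.05    0.1081] 0.02041902950653534 [10.6  2.2 -8.3] 15.55
[ 0.5278 -0.0501  0.1081] 0.020356314871777765 [11.7  2.1 -7.9] 15.6
```

Roll height above the platter reads 49 mm in both fixed cameras (50 mm nominal), so it's seated. The hold is steady.

```bash
python3 -c "
from workcell import env
print(env.hand_in())"
```

```text
the job is handed in; nothing more can be done
None
```

The label roll is on the spindle and released, and the tension slide is held out with its pointer over the red mark. I handed the job in at about 15.6 s, with the arm still gripping the knob.

- **Roll:** I took the leftmost of the four rolls and lowered it over the spindle. At the expected seating height it touched the platter with about 6 N, and I let go there. Afterwards both fixed cameras showed its top 49 mm above the platter, against 50 mm nominal. Their coarse tilt fits differed (0.03 or less), which I put down to depth noise.
- **Slide:** I pinched the knob with the jaws along the slide's travel and drew it out about 58 mm. My first pull stopped about 5 mm short because the arm gives under the spring, so I pulled further. The last wrist picture shows the pointer on the mark's white centre line. The last readings were steady at about 11 N of pull, with no slip.
- **Disagreements between measurements:** The scene camera placed the spindle area 5–8 mm away from where the wrist and top cameras did. I went by the wrist camera, and the fit on the spindle bore it out.
- **Other things on the bench:** I never touched the red mark or the bystander items. I made no separate final check of their positions.

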